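# Press the new bushing into the banding-wheel base

## Task

Fit the bronze bushing with the shoulder to the banding-wheel base: take it from the parts tray, start it upright in the bore of the square housing and press it in against its tight fit until the shoulder sits fully home, flush on the housing, then let go. Press steadily, feel for it bearing firmly on the housing (about 10 N more than the fit's own drag) and stop there, because the thin casting cracks above 45 N; leave the plain sleeve, the brush, the bowl and the jar where they are.

Things in the scene. Friction and masses are not known exactly. Their poses are not given: they have to be found in the camera images.
- bushing: Shouldered bronze bushing standing sleeve-down in the tray: sleeve 28 mm diameter, 24 mm long, foot chamfered 1.5 mm; above it a round shoulder 44 mm diameter, 10 mm thick, the place to grip; 34 mm tall over all, 16 mm hole, about 0.2 kg. Origin: centre of the sleeve's foot; z up its axis (shoulder's underside at 24 mm, flat top at 34 mm).
- shoulder (a point): Centre of the underside of the bushing's shoulder, 24 mm above the bushing's origin, z along its axis. Seated, this point coincides with bore_mouth.
- wheel_base: Banding-wheel base, fixed: round dark foot 160 mm diameter, 12 mm thick, and on it a square bare-metal housing 66 x 66 mm, flat top 48 mm above the table. Origin: centre of its underside; z up. Pressed with over 45 N it cracks. The bore grips: pressing the sleeve in takes 6 to 18 N all the way, it stays where left; at the bottom force rises steeply: home is 8 N or more above that drag.
- bore_mouth (a point): Centre of the bore's mouth, in the housing's top face; z up, x and y along its sides. Bore vertical, 29 mm diameter, mouth chamfered 2 mm, 36 mm deep. Four sprung steel pads in its wall, from 4 mm below the mouth down, grip the sleeve: put in loosely, the bushing stops with its shoulder about 20 mm above the housing and must be pressed from there.
- tray: Grey shallow parts tray, fixed, 120 (x) x 190 (y) x 15 mm, walls 4 mm; the bushing and the plain sleeve stand in it about 90 mm apart along its y, either one on either side. Origin: centre of the underside.
- sleeve: Plain bronze spacer sleeve without shoulder, 28 mm diameter, 34 mm tall, standing in the tray; not to be used. Origin: centre of its underside.
- glaze_jar: Glaze jar, 64 mm diameter, 75 mm tall; leave. Origin: centre of the underside.
- bowl: White bowl, 120 mm diameter, 50 mm tall; leave. Origin: centre of the underside.
- brush: Brush with wooden handle lying flat, 180 mm long along its x, between tray and base; leave.
Not all that is in view belongs to the job. What is shaped like the wheel_base but blue is not meant.

How it is judged:
On the way, in this order (a step that is already met when the one before it is completed fails the run):
1. the sleeve is started in the bore, upright and not yet home (z of shoulder in the frame of bore_mouth between 0.003 and 0.022 m and horizontal distance between shoulder and bore_mouth below 0.004 m and angle between bushing's own z axis and vertical below 0.15 rad), for 0.1 s.
2. pressed home: the shoulder bears on the housing with at least 8 N (z of shoulder in the frame of bore_mouth below 0.0015 m and contact force between wheel_base and bushing above 8 N), for 0.1 s.
At the end, for the whole second after the job is handed in: The bushing's shoulder is home on the housing: its underside within 1.5 mm of the top face, centred on the bore within 3 mm, upright within 0.06 rad, at rest and let go (z of shoulder in the frame of bore_mouth between -0.003 and 0.0015 m and horizontal distance between shoulder and bore_mouth below 0.003 m and angle between bushing's own z axis and vertical below 0.06 rad and linear speed of bushing below 0.01 m/s); the robot touches nothing.
It fails at once if the housing is pressed with more than 45 N (contact force between wheel_base and anything else above 45 N).
It fails at once if the sleeve, the brush, the bowl or the jar is moved more than 30 mm (distance of any of sleeve, glaze_jar, bowl, brush from where it was at the start of the episode above 0.03 m).
It also fails if it takes over 56 s, if anything falls off the work surface, if the arm or the gripper's body presses on something with over 40 N, if the wrist force passes 120 N, or if a joint passes its speed limit or range.

## Robot

A 7-joint arm with a two-finger parallel gripper is mounted at the origin on the work surface. World frame = base frame: x ahead of the robot, y to its left, z up, the work surface at z = 0. Lengths are in m, angles in rad, forces in N, time in s.
With the tool pointing down it reaches from about 0.375 to 0.925 m from the base axis. Payload 3.1 kg.
Tool frame: the origin (TCP) lies between the finger pads; the fingertips stand 19 mm ahead of it and the grasp point (between the pads) is the TCP; z points along the fingers, y is the line along which they close (so a half turn about z gives the same grasp; the last joint's range is limited). The gripper opens to 85 mm and grips with 20 to 120 N. Pads are 22 mm wide; open, the fingers measure 114 mm over their backs; the gripper's body (76 mm by 85 mm) begins 54 mm behind the grasp point. The pads swing forward as they close: fully open they stand 13 mm farther back than shut.
Start: joints at [-1.247, 0.383, 0.044, 1.598, -0.018, 1.161, -0.05], TCP at [0.266, 0.593, 0.25] pointing down, gripper open.
Joint ranges: [-2.61, 2.61], [-0.41, 2.15], [-1.48, 1.57], [0, 2.5], [-1.57, 4.71], [0.05, 1.97], [-2.85, 2.85]. Speed limits (rad/s): [2.79, 2.79, 3.14, 3.14, 3.14, 3.14, 3.14].

## Interface

Orientations are given as a unit quaternion [x, y, z, w].
In Python, from bench import move_ptp, movel, move_j, move_gripper, pause, inverse_kinematics, read_camera, camera_params, MotionError, sign_off, look_for, tip_of, read_time_s, read_qpos, read_joint_vel, read_effort, read_eef_pos, read_tcp_rot, read_ft_force, read_ft_torque, read_finger_gap, read_grasp_force gives the robot as it stands. Calls block until the motion is done:
- move_ptp(position, orientation): joint-space move of the TCP to a pose.
- movel(position, orientation=None, speed=0.15): straight line of the TCP; orientation=None keeps the orientation; speed is the mean speed in m/s.
- move_j(angles): joint-space move.
- move_gripper(opening, effort=None): finger opening in m; effort is the grip in N (None keeps the last); returns when the fingers have stopped.
- pause(seconds).
- inverse_kinematics(position, orientation): joint angles nearest the present ones, or None.
- read_camera(name): name is "side" or "top" or "wrist"; returns the picture (420x560x3 uint8, red, green, blue); there is no depth.
- camera_params(name): a dict with "K" (3x3 intrinsics, pixels), "camera_from_world" (4x4, takes a point from world to camera coordinates). Camera axes: x right, y down, z forward; pixel columns grow to the right and rows downward; lengths in m; the calibration is good to about 2 mm. A picture is of the moment at which its call begins: read the wrist's pose just before it. camera_params takes no time and is no camera call; for the wrist camera it gives the pose at the moment of the call.
A pose or a line that the arm cannot do raises MotionError and nothing moves.
- sign_off(): hands the job in; it is judged then, once.
Trained networks look in the newest picture that a camera, given by its name, has taken for a name from the list of things; names that differ only in an ending like _2 or _b are one class to them, and where a whole thing is asked for, a point or a joint stands for the part that bears it (a point fixed in the world has none). Each returns a list of dicts, best first, with "confidence" (0 to 1); they miss things now and then, are a little off and sometimes report something else, mostly with a low value. They report only what shows in the picture. A call takes as long as a camera call. They do not tell look-alikes from the thing itself.
- look_for(camera, name): "at" ([column, row] in pixels, amid what is visible of it).
- tip_of(camera, name): "at" ([column, row] in pixels: a listed point, or the origin of a listed thing).
Readings, each from a call of its own:
- read_time_s(): time.
- read_qpos(): joint angles.
- read_joint_vel(): joint speeds.
- read_effort(): joint torques, N m.
- read_eef_pos(): TCP position.
- read_tcp_rot(): TCP orientation.
- read_ft_force(): force on the tool from outside, world axes, zero at the start.
- read_ft_torque(): the same for the moment, N m.
- read_finger_gap(): finger opening in m.
- read_grasp_force(): force on a finger pad.
Only numpy, scipy, OpenCV 4.12 (cv2) and the standard library are available. Lean on these libraries where they do the work, as an engineer would, in place of code of your own. Each camera call takes 0.05 s, during which the arm holds its last target. There are 200 camera calls.

## Working session

There is one attempt and no reset: what is moved stays moved. The work goes in short steps, each a Python script; the robot and the scene stay as the last script left them, time stands still between calls to the robot, and variables do not carry over. Pictures are saved under pics/ and viewed, at most 10 in all, crops included, and the job is handed in when it is done.

```bash
mkdir -p pics
cat > h.py <<'E'
import numpy as np, cv2
from bench import *
def snap(c,fn=None):
    P=camera_params(c); im=read_camera(c)
    if fn: cv2.imwrite('pics/'+fn,cv2.cvtColor(im,cv2.COLOR_RGB2BGR))
    return im,P
def at_z(P,uv,z):
    K=np.array(P["K"]);T=np.array(P["camera_from_world"]);R=T[:3,:3];o=-R.T@T[:3,3]
    d=R.T@np.linalg.solve(K,[uv[0],uv[1],1]);return o+d*(z-o[2])/d[2]
def proj(P,p):
    T=np.array(P["camera_from_world"]);c=np.array(P["K"])@(T[:3,:3]@np.array(p)+T[:3,3]);return c[:2]/c[2]
E
python3 - <<'E'
from h import *
H={'bushing':0,'shoulder':.026,'wheel_base':0,'bore_mouth':.048,'tray':0,'sleeve':0,'glaze_jar':0,'bowl':0,'brush':.005}
ims=[]
for c in('top','side'):
    im,P=snap(c,c+'1.png');ims.append(im)
    for n in H:
        for r in tip_of(c,n)[:3]: print(c,n,np.round(r['at']),round(r['confidence'],2),np.round(at_z(P,r['at'],H[n]),3))
    print(c, [ (n,np.round(r['at']),round(r['confidence'],2)) for n in('bushing','wheel_base') for r in look_for(c,n)])
print(read_tcp_rot(),read_eef_pos(),read_time_s())
E
```

```text
top bushing [180. 146.] 0.53 [0.567 0.258 0.   ]
top bushing [179. 141.] 0.52 [0.578 0.262 0.   ]
top shoulder [180. 140.] 0.49 [0.574 0.255 0.026]
top wheel_base [359. 254.] 0.81 [ 0.294 -0.204  0.   ]
top wheel_base [330. 171.] 0.75 [ 0.507 -0.131  0.   ]
top wheel_base [164. 274.] 0.75 [0.236 0.284 0.   ]
top bore_mouth [359. 256.] 0.91 [ 0.288 -0.195  0.048]
top bore_mouth [445. 292.] 0.78 [ 0.207 -0.399  0.048]
top bore_mouth [333. 168.] 0.76 [ 0.502 -0.132  0.048]
top tray [199. 147.] 0.86 [0.563 0.211 0.   ]
top sleeve [215. 157.] 0.67 [0.538 0.167 0.   ]
top glaze_jar [453. 205.] 0.57 [ 0.423 -0.443  0.   ]
top bowl [122. 158.] 0.73 [0.533 0.408 0.   ]
top brush [279. 185.] 0.71 [0.466 0.002 0.005]
top [('bushing', array([179., 138.]), 0.63), ('bushing', array([275., 178.]), 0.15), ('wheel_base', array([441., 293.]), 0.87), ('wheel_base', array([331., 169.]), 0.82), ('wheel_base', array([232., 230.]), 0.8), ('wheel_base', array([164., 272.]), 0.79), ('wheel_base', array([179., 140.]), 0.33)]
side bushing [263. 163.] 0.71 [0.56  0.256 0.   ]
side bushing [270. 170.] 0.3 [ 0.54
[... 325 characters left out ...]
.504 -0.14   0.048]
side bore_mouth [353. 349.] 0.93 [ 0.207 -0.405  0.048]
side tray [270. 171.] 0.97 [ 0.544  0.208 -0.   ]
side sleeve [275. 177.] 0.4 [0.537 0.174 0.   ]
side glaze_jar [418. 312.] 0.91 [ 0.415 -0.438  0.   ]
side bowl [224. 147.] 0.88 [0.529 0.423 0.   ]
side brush [301. 213.] 0.89 [ 0.468 -0.007  0.005]
side brush [416. 314.] 0.69 [ 0.404 -0.44   0.005]
side [('bushing', array([265., 158.]), 0.55), ('wheel_base', array([345., 231.]), 0.82), ('wheel_base', array([353., 361.]), 0.77), ('wheel_base', array([185., 199.]), 0.74), ('wheel_base', array([243., 214.]), 0.73)]
[ 2.09294628e-01  9.77852626e-01 -2.27631247e-05 -2.00947907e-05] [0.26606367 0.59303266 0.25024802] 1.2
```

View pics/top1.png

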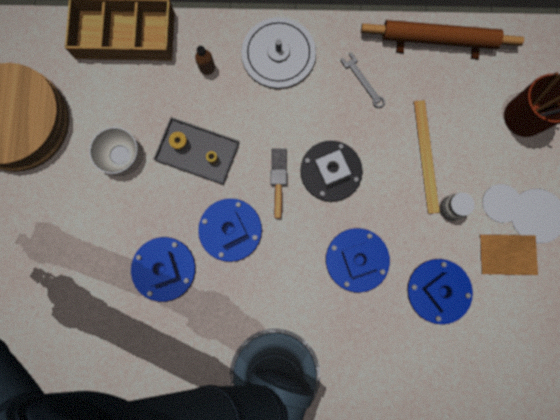

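View pics/side1.png

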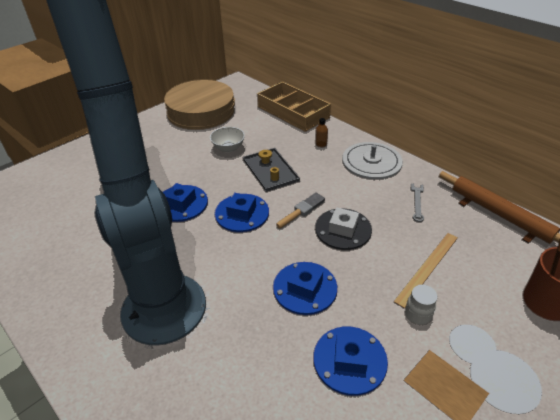

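The housing that's meant is the bare-metal one on the dark foot, at top (331,170). The four blue ones at (230,230), (163,270), (358,260) and (440,292) are look-alikes. The bushing is the wider brass part at top (179,140) and the plain sleeve is at (212,157). I'll confirm both from the wrist camera.

Run:
```python
from h import *
q=read_tcp_rot()
H={'bushing':.003,'shoulder':.027,'sleeve':.003,'tray':0,'wheel_base':0,'bore_mouth':.048}
out=[]
for k,(p,ns) in enumerate([([.50,.25,.28],('bushing','shoulder','sleeve','tray')),([.44,-.133,.28],('wheel_base','bore_mouth'))]):
    move_ptp(p,q); pause(.2); im,P=snap('wrist'); out.append(im)
    T=np.array(P["camera_from_world"]);print('cam',np.round(-T[:3,:3].T@T[:3,3],3),read_eef_pos().round(3) if hasattr(read_eef_pos(),'round') else read_eef_pos())
    for n in ns:
        for r in tip_of('wrist',n)[:2]: print(n,np.round(r['at']),round(r['confidence'],2),np.round(at_z(P,r['at'],H[n]),4))
    np.savez(f'w{k}.npz',im=im,K=P['K'],T=T)
cv2.imwrite('pics/w.png',cv2.resize(cv2.cvtColor(np.hstack(out),cv2.COLOR_RGB2BGR),(800,300)))
print(read_time_s())
```

```text
cam [0.426 0.285 0.405] [0.5   0.251 0.28 ]
bushing [315. 223.] 0.8 [0.5728 0.2594 0.003 ]
shoulder [313. 235.] 0.61 [0.5761 0.2534 0.027 ]
sleeve [230. 222.] 0.77 [0.5312 0.17   0.003 ]
tray [272. 226.] 0.9 [ 0.5568  0.2119 -0.    ]
cam [ 0.368 -0.099  0.405] [ 0.441 -0.132  0.28 ]
wheel_base [307. 223.] 0.77 [ 0.5118 -0.133   0.    ]
wheel_base [157.  55.] 0.71 [ 0.2824 -0.2014  0.    ]
bore_mouth [302. 241.] 0.82 [ 0.5112 -0.141   0.048 ]
bore_mouth [139.  47.] 0.6 [ 0.2808 -0.2009  0.048 ]
4.9833
```

View pics/w.png

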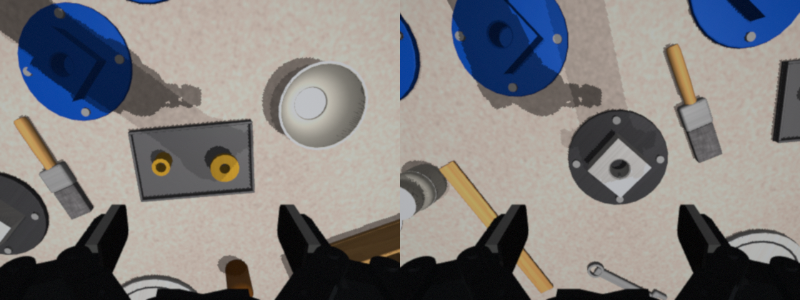

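Both are confirmed. In the left wrist view, the shouldered bushing (wide ring) is at (225,167) and the plain sleeve at (161,166). In the right view, the dark base with the bare-metal housing has its bore at (620,168). Next I'll refine the positions by matching outlines.

```bash
cat > fit.py <<'E'
from h import *
from scipy.optimize import least_squares
def comp(mask,uv):
    n,l,s,c=cv2.connectedComponentsWithStats(mask.astype(np.uint8))
    i=min((i for i in range(1,n) if s[i,4]>150),key=lambda i:np.hypot(*(c[i]-uv)))
    m=(l==i).astype(np.uint8);cs=cv2.findContours(m,cv2.RETR_EXTERNAL,cv2.CHAIN_APPROX_NONE)[0]
    return cv2.convexHull(max(cs,key=cv2.contourArea))
def cen(h):
    m=cv2.moments(h.astype(np.float32));return np.array([m['m10'],m['m01']])/m['m00'],m['m00']
def bushing(im,P,uv,z0):
    hsv=cv2.cvtColor(im,cv2.COLOR_RGB2HSV)
    h=comp((hsv[...,1]>130)&(hsv[...,0]>12)&(hsv[...,0]<35)&(hsv[...,2]>60),uv)
    a=np.linspace(0,6.28,60);c0,A=cen(h)
    def model(x):return cv2.convexHull(np.array([proj(P,[x[0]+.022*np.cos(t),x[1]+.022*np.sin(t),z]) for z in(z0+.024,z0+.034) for t in a],np.float32))
    r=least_squares(lambda x:cen(model(x))[0]-c0,at_z(P,uv,z0+.03)[:2],diff_step=1e-3)
    return r.x,A,cen(model(r.x))[1]
def housing(im,P,uv):
    hsv=cv2.cvtColor(im,cv2.COLOR_RGB2HSV)
    h=comp((hsv[...,1]<40)&(hsv[...,2]>150),uv)
    q=cv2.approxPolyDP(h,.04*cv2.arcLength(h,True),True)[:,0]
    W=np.array([at_z(P,p,.048) for p in q]);return W,cen(h)[0]
E
python3 - <<'E'
from fit import *
d=np.load('w0.npz');P={'K':d['K'],'camera_from_world':d['T']}
print(bushing(d['im'],P,(315,235),.003))
print('hole', d['im'][225:245:3,315])
d=np.load('w1.npz');P={'K':d['K'],'camera_from_world':d['T']};im=d['im']
W,c=housing(im,P,(307,240));print(W.round(4),c,at_z(P,c,.048),W.mean(0),[np.linalg.norm(W[i]-W[i-1]) for i in range(len(W))])
g=im.max(2);h=comp((g<75)[:, :]&(np.hypot(*np.meshgrid(np.arange(560)-307,np.arange(420)-236))<22),(308,236))
print('bore',cv2.fitEllipse(h),at_z(P,cv2.fitEllipse(h)[0],.048))
E
```

```text
(array([0.57444003, 0.25497996]), 1213.0, 1328.0767681766301)
hole [[167 127  39]
 [154 119  39]
 [ 53  43  27]
 [ 58  44  13]
 [ 59  44  13]
 [ 56  42  13]
 [139 105  32]]
[[ 0.4661 -0.1191  0.048 ]
 [ 0.5241 -0.0926  0.048 ]
 [ 0.553  -0.1511  0.048 ]
 [ 0.4927 -0.177   0.048 ]] [306.98316728 236.00618716] [ 0.5079091  -0.13449854  0.048     ] [ 0.50898323 -0.13494643  0.048     ] [np.float64(0.0637282891177122), np.float64(0.06373349516776977), np.float64(0.06527915749502655), np.float64(0.06565952787656526)]
bore ((307.01092529296875, 235.5828094482422), (24.08319854736328, 26.027883529663086), 86.61874389648438) [ 0.50748198 -0.13428713  0.048     ]
```

Bushing at (0.574, 0.255) and bore at (0.508, -0.1345). The sides measure 64–66 mm, which matches the 66 mm housing. Now grasping.

Run:
```python
from h import *
q=read_tcp_rot(); b=[.5744,.2550]
move_gripper(.066,60)
move_ptp(b+[.12],q); movel(b+[.036],speed=.08); f=read_ft_force();print(f)
move_gripper(.03,60); print(read_finger_gap(),read_grasp_force(),read_eef_pos())
movel(b+[.15],speed=.12); print(read_finger_gap(),read_grasp_force(),read_ft_force())
move_ptp([.508,-.1345,.15],q); pause(.2)
print(read_eef_pos(),read_ft_force(),read_time_s())
im,P=snap('wrist','held.png'); snap('side','side2.png')
for r in tip_of('wrist','shoulder')[:2]+look_for('wrist','bushing')[:1]: print(r)
a,b2=cv2.imread('pics/held.png'),cv2.imread('pics/side2.png')
cv2.imwrite('pics/c2.png',np.hstack([cv2.resize(a[150:],(400,300)),cv2.resize(b2[110:275,230:450],(400,300))]))
```

```text
[-0.16121325 -0.29945566 -0.8242785 ]
0.041773274715259684 60.387863516807556 [0.57525894 0.25520187 0.03717901]
0.041710860941062675 60.84111928939819 [ 0.07655902 -0.16243169 -1.9577724 ]
[ 0.50874912 -0.13300669  0.14998144] [ 0.61598525 -0.48822312 -1.93704997] 11.2417
{'at': [282.7, 293.6], 'confidence': 0.98}
{'at': [286.1, 297.6], 'confidence': 0.71}
```

View pics/c2.png

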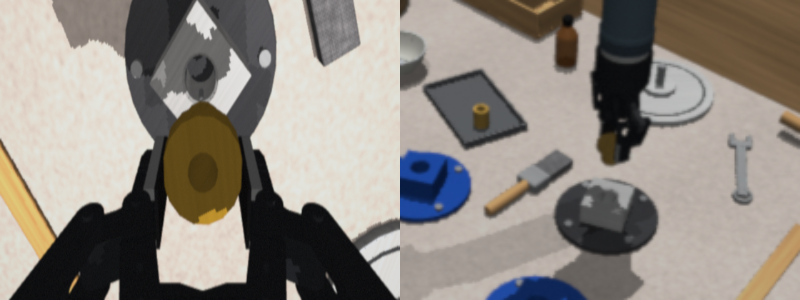

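Run:
```python
from h import *
a,b=cv2.imread('pics/held.png'),cv2.imread('pics/side2.png')
a=cv2.convertScaleAbs(a[210:360,205:355],alpha=1.8); b=b[165:225,315:375]
P=camera_params('wrist');T=np.array(P["camera_from_world"])
cv2.imwrite('pics/c3.png',np.hstack([cv2.resize(a,(400,400)),cv2.resize(cv2.convertScaleAbs(b,alpha=1.8),(400,400))]))
e=np.array(read_eef_pos());print(e,'fwd',T[2,:3],-T[:3,:3].T@T[:3,3]-e, np.array(P['K'])[0,0])
for z in(-.012,-.002,0,.01):print(z,proj(P,e+[0,0,z]))
S=camera_params('side');print('side',proj(S,e),proj(S,e-[0,0,.03]))
```

```text
[ 0.50818735 -0.13407509  0.14997694] fwd [ 0.29118693 -0.13017993 -0.94776757] [-0.07304199  0.03312369  0.12500644] 366.8938764823743
-0.012 [282.42999735 291.80113304]
-0.002 [282.35486939 304.77183327]
0 [282.33865754 307.5707777 ]
0.01 [282.25074811 322.74817613]
side [348.23341114 187.58201804] [347.26359675 196.36879545]
```

View pics/c3.png

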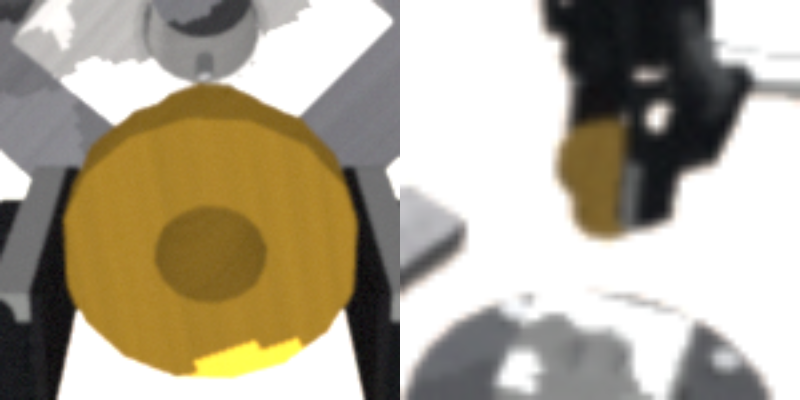

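Run:
```python
from h import *
from scipy.optimize import least_squares
from scipy.spatial.transform import Rotation as R
P=camera_params('wrist');e=np.array(read_eef_pos());r0=R.from_quat(read_tcp_rot());ay=r0.as_matrix()[:,1];ax=r0.as_matrix()[:,0]
a=np.linspace(0,2*np.pi,90)
def circ(x,r,z):
    Rt=R.from_rotvec(ay*x[0]).as_matrix();o=e+ax*x[1]+ay*x[3]+[0,0,x[2]]  # o: centre of shoulder mid (z=29)
    return np.array([proj(P,o+Rt@[r*np.cos(t),r*np.sin(t),z-.029]) for t in a])
def res(x):
    T=circ(x,.022,.034);F=circ(x,.0125,0);h=circ(x,.008,.034)
    return np.array([T[:,1].min()-254.3,T[:,1].max()-351.4,T[:,0].min()-229.4,T[:,0].max()-338.9,F[:,1].min()-241.9,h[:,1].mean()-(210+254*.375)])
for t in(0,.3,-.3):
    s=least_squares(res,[t,0,0,0]);print(s.x.round(4),s.fun.round(1))
print(ax,res([0,0,-.004,0]).round(1))
```

```text
[ 0.0049 -0.     -0.0069  0.0007] [ 0.3 -0.6 -0.6  0.6  0.5 -0.2]
[ 0.0049 -0.     -0.0069  0.0007] [ 0.3 -0.6 -0.6  0.6  0.5 -0.2]
[ 0.0049 -0.     -0.0069  0.0007] [ 0.3 -0.6 -0.6  0.6  0.5 -0.2]
[-9.13197556e-01  4.07517136e-01  8.58855692e-05] [ 3.3  4.2 -3.5 -0.1  3.1  3.8]
```

The fit to the view says the bushing is upright (0.005 rad) and centred in the grip, with its origin 35.9 mm below the TCP. Starting it in the bore with small force-checked steps.

Run:
```python
from h import *
x,y=.508,-.1345
movel([x,y,.092],speed=.1); pause(.2); f0=np.array(read_ft_force());print(f0,read_eef_pos())
z=.092
while z>.0735:
    z-=.001; movel([x,y,z],speed=.02); f=np.array(read_ft_force())-f0; p=read_eef_pos()
    print(round(z,4),np.round(p,4),f.round(1),np.round(read_ft_torque(),2))
    if f[2]>20 or np.hypot(f[0],f[1])>10: break
print(read_time_s())
```

```text
[ 0.27483342 -0.97958238 -2.12366438] [ 0.50878596 -0.13466941  0.09284324]
0.091 [ 0.5081 -0.1344  0.0912] [ 0.2  1.4 -0.4] [-0.02 -0.01  0.03]
0.09 [ 0.5079 -0.1344  0.0899] [0.5 1.9 0.5] [-0.04 -0.02  0.01]
0.089 [ 0.5079 -0.1345  0.0889] [ 0.   1.5 -0.1] [-0.01  0.01 -0.01]
0.088 [ 0.5079 -0.1345  0.0879] [-0.5  1.5  0.5] [-0.01  0.01  0.03]
0.087 [ 0.5079 -0.1345  0.0869] [0.1 1.2 0. ] [-0.   -0.02  0.02]
0.086 [ 0.5079 -0.1345  0.0859] [ 0.6  1.4 -0.5] [ 0.02 -0.04 -0.02]
0.085 [ 0.5079 -0.1345  0.0849] [-1.4  0.6  0.1] [0.03 0.06 0.01]
0.084 [ 0.5079 -0.1345  0.0839] [-0.9  0.2  0.2] [-0.03 -0.04 -0.  ]
0.083 [ 0.5079 -0.1345  0.0829] [-0.1  0.6  0.3] [-0.02 -0.05 -0.02]
0.082 [ 0.5079 -0.1345  0.0819] [0.  1.1 0.3] [ 0.    0.01 -0.04]
0.081 [ 0.508  -0.1345  0.081 ] [-0.3  0.6  0.6] [-0.03  0.05 -0.02]
0.08 [ 0.5083 -0.1347  0.0801] [0.1 1.  0.7] [-0.06 -0.08  0.02]
0.079 [ 0.5086 -0.1349  0.0794] [ 1.4 -0.6  1.4] [-0.19 -0.19 -0.04]
0.078 [ 0.5086 -0.135   0.0782] [0.8 0.2 1. ] [-0.4  -0.39  0.01]
0.077 [ 0.5086 -0.1351  0.0772] [ 1.9 -1.5  2.1] [-0.55 -0.49  0.  ]
0.076 [ 0.5085 -0.135   0.0762] [ 2.3 -2.3  1.8] [-0.71 -0.61  0.03]
0.075 [ 0.5085 -0.135   0.0752] [ 3.  -2.4  2.9] [-0.84 -0.71  0.03]
0.074 [ 0.5085 -0.135   0.0742] [ 3.  -3.9  1.9] [-0.9  -0.73  0.06]
0.073 [ 0.5087 -0.1351  0.0735] [ 2.8 -3.8  4.2] [-0.94 -0.64  0.  ]
17.125
```

The vertical force is low, but the moment has reached about 1.1 Nm. I'll look before pressing further.

Run:
```python
from h import *
im,P=snap('wrist');s,S=snap('side');e=np.array(read_eef_pos());print(e,read_finger_gap(),read_grasp_force(),read_ft_force(),read_ft_torque())
print(proj(P,e),proj(P,[.508,-.1345,.048]))
a=cv2.resize(cv2.convertScaleAbs(im[200:360,200:360],alpha=1.8),(400,400));b=cv2.resize(cv2.convertScaleAbs(s[175:245,310:380],alpha=1.8),(400,400))
cv2.imwrite('pics/c4.png',np.hstack([a,b])[...,::-1])
```

```text
[ 0.50870669 -0.1350595   0.07347424] 0.04162965377151085 61.21179521083832 [ 2.08167683 -4.10965024  2.22205933] [-0.96439058 -0.66477193 -0.03504638]
[282.34836012 307.5747608 ] [283.00812099 274.85137177]
```

View pics/c4.png

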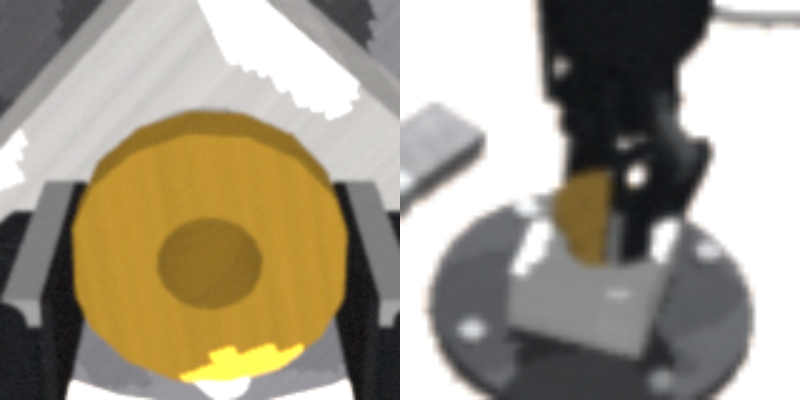

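The bushing is in the bore, upright, with its shoulder about 13 mm above the housing and no slip in the grip. I'll let go, back off and check.

Run:
```python
from h import *
e=np.array(read_eef_pos());move_gripper(.075,60); movel([.508,-.1345,.14],speed=.15); move_gripper(0,60)
movel([.44,-.1045,.16],speed=.2);pause(.2)
im,P=snap('wrist');e=read_eef_pos();print(e,read_finger_gap(),read_ft_force(),read_time_s())
r=[tip_of('wrist',n)[:1] for n in('shoulder','bushing','bore_mouth')];print(r)
a=np.linspace(0,6.28,60)
for h in(.048+.0136+.010,):
    c=proj(P,[.508,-.1345,h]);print(c)
v=im.copy()
for rr,z in((.022,.0716),(.022,.0616),(.008,.0716)):
    cv2.polylines(v,[np.array([proj(P,[.508+rr*np.cos(t),-.1345+rr*np.sin(t),z]) for t in a]).astype(int)],True,(255,0,0),1)
cv2.imwrite('pics/c5.png',np.hstack([cv2.resize(q[max(0,int(c[1])-70):int(c[1])+70,int(c[0])-70:int(c[0])+70],(400,400)) for q in(im,v)])[...,::-1])
```

```text
[ 0.4409419  -0.10503549  0.15994535] -0.0005559245920223103 [-0.0671518   0.85663542  0.27464019] 19.7333
[[], [], [{'at': [22.9, 44.8], 'confidence': 0.62}]]
[283.58850788 327.94804534]
```

View pics/c5.png

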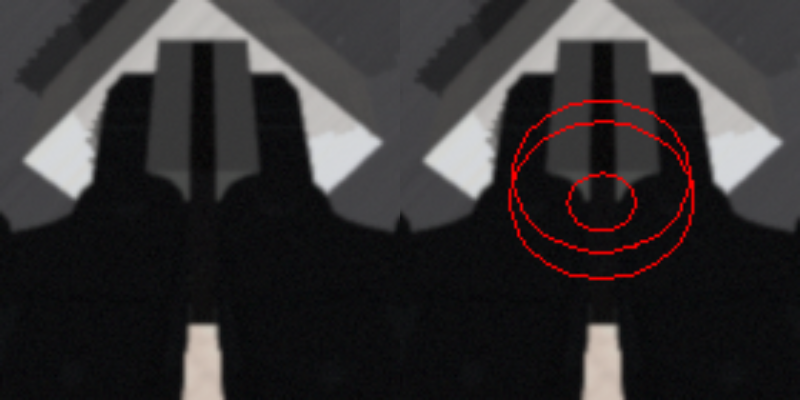

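The closed fingers hide it. I'll move the tool forward so the bushing sits under the camera.

Run:
```python
from h import *
movel([.56,-.158,.16],speed=.2);pause(.2)
im,P=snap('wrist');print(read_eef_pos(),read_time_s())
a=np.linspace(0,6.28,60);c=proj(P,[.508,-.1345,.0716]);print(c)
np.savez('w2.npz',im=im,K=P['K'],T=P['camera_from_world'])
v=im.copy()
for rr,z in((.022,.0716),(.022,.0616),(.008,.0716)):
    cv2.polylines(v,[np.array([proj(P,[.508+rr*np.cos(t),-.1345+rr*np.sin(t),z]) for t in a]).round().astype(int)],True,(255,0,0),1)
y0=max(0,int(c[1])-80);x0=int(c[0])-80
cv2.imwrite('pics/c6.png',np.hstack([cv2.resize(q[y0:y0+160,x0:x0+160],(400,400)) for q in(im,v)])[...,::-1])
```

```text
[ 0.55917785 -0.15745028  0.16003908] 20.9417
[282.81844327 137.14064258]
```

View pics/c6.png

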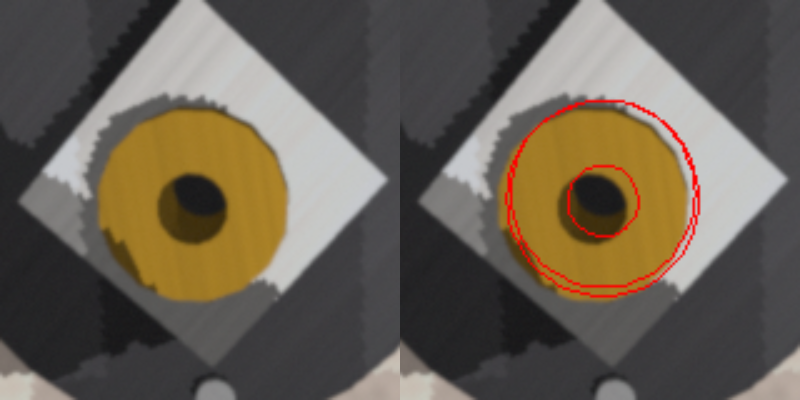

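Run:
```python
from fit import *
d=np.load('w2.npz');P={'K':d['K'],'camera_from_world':d['T']};im=d['im']
c=proj(P,[.508,-.1345,.0716]);x0,y0=int(c[0])-80,max(0,int(c[1])-80)
q=[(x0+a*.4,y0+b*.4) for a,b in((195,-8),(388,180),(215,367),(18,201))]
W=np.array([at_z(P,p,.048) for p in q]);print(W.round(4),W.mean(0),(W[0]+W[2])/2,(W[1]+W[3])/2,np.linalg.norm(W-np.roll(W,1,0),axis=1))
hsv=cv2.cvtColor(im,cv2.COLOR_RGB2HSV)
h=comp((hsv[...,1]>130)&(hsv[...,0]>12)&(hsv[...,0]<35)&(hsv[...,2]>60),(x0+77,y0+82));e=cv2.fitEllipse(h);print(e,at_z(P,e[0],.0716))
print('hole',at_z(P,(x0+192*.4,y0+209*.4),.0716), read_ft_force())
```

```text
[[ 0.4653 -0.1173  0.048 ]
 [ 0.525  -0.0907  0.048 ]
 [ 0.5522 -0.1505  0.048 ]
 [ 0.4915 -0.1784  0.048 ]] [ 0.50849845 -0.13421995  0.048     ] [ 0.50876757 -0.13388416  0.048     ] [ 0.50822934 -0.13455573  0.048     ] [0.06653136 0.06532225 0.06573745 0.06685679]
((278.68304443359375, 138.3041534423828), (75.1961898803711, 77.4992904663086), 165.5951690673828) [ 0.50763204 -0.13693158  0.0716    ]
hole [ 0.5088429  -0.13740506  0.0716    ] [-1.00401385  0.25004802  0.75464033]
```

The bore centre is re-measured at (0.5083, -0.1342) with sides of 65–67 mm. The bushing stands started with a slight lean toward -y. I'll press on its rim with the fingers slightly parted across the hole, which also levels it.

```bash
cat > press.py <<'E'
from h import *
x,y=.5083,-.1348
move_gripper(.016,60)
movel([x,y,.12],speed=.15); movel([x,y,.096],speed=.1); pause(.2)
f0=np.array([read_ft_force() for _ in range(5)]).mean(0); print(f0,read_finger_gap())
z=.096; L=[]
def F(): return np.array([read_ft_force() for _ in range(3)]).mean(0)-f0
while read_time_s()<46:
    z-=.001 if z>.082 else .0003
    movel([x,y,z],speed=.02); f=F(); p=read_eef_pos(); L.append((p[2],f[2]))
    print(round(z,4),np.round(p,4),f.round(1),np.round(read_ft_torque(),2))
    drag=np.median([q[1] for q in L[:-3] if q[1]>4][-12:] or [99])
    if f[2]>34 or (p[2]<.080 and f[2]>drag+11): break
    if np.hypot(f[0],f[1])>14: print('side');break
    if p[2]<.074:break
pause(.3); print('drag',drag,F(),read_eef_pos(),read_time_s())
E
python3 press.py
```

```text
[ 0.45540442 -0.52334428 -0.14175924] 0.016026398099169403
0.095 [ 0.5084 -0.1348  0.0952] [-0.7 -0.3  0. ] [ 0.01  0.02 -0.01]
0.094 [ 0.5084 -0.1348  0.094 ] [0.6 1.2 0.5] [ 0.02 -0.07  0.06]
0.093 [ 0.5088 -0.1344  0.0933] [-0.9  1.4  2.2] [ 0.24 -0.04 -0.03]
0.092 [ 0.5089 -0.1344  0.0922] [0.1 1.4 3.7] [ 0.36 -0.2  -0.04]
0.091 [ 0.5088 -0.1344  0.0912] [0.8 2.4 4.2] [ 0.52 -0.19 -0.05]
0.09 [ 0.5085 -0.1344  0.0902] [-0.3  3.4  5.1] [ 0.65 -0.1   0.01]
0.089 [ 0.5084 -0.1342  0.0891] [0.6 3.3 6.3] [ 0.76 -0.09 -0.07]
0.088 [ 0.5082 -0.1341  0.0881] [-0.8  4.4  5.9] [ 0.82 -0.   -0.02]
0.087 [ 0.5081 -0.1341  0.0872] [-0.4  4.3  6.5] [ 0.86  0.06 -0.02]
0.086 [ 0.5081 -0.134   0.0862] [-0.7  4.8  7.4] [ 0.85  0.14 -0.03]
0.085 [ 0.508  -0.1339  0.0852] [-2.   5.3  7.5] [ 0.96  0.23 -0.02]
0.084 [ 0.5079 -0.1338  0.0843] [-1.8  3.8  8.5] [ 0.94  0.24 -0.06]
0.083 [ 0.5078 -0.1338  0.0833] [-0.9  4.3  8.9] [ 0.93  0.36 -0.03]
0.082 [ 0.5077 -0.1338  0.0823] [-2.8  4.3  9.5] [0.94 0.32 0.  ]
0.0817 [ 0.5078 -0.1338  0.0821] [-2.5  5.   9.3] [ 0.99  0.41 -0.06]
0.0814 [ 0.5077 -0.13
[... 900 characters left out ...]
078 ] [-2.4  4.4 11. ] [ 0.99  0.5  -0.05]
0.0772 [ 0.5077 -0.1337  0.0776] [-3.2  5.2  9.8] [0.98 0.43 0.01]
0.0769 [ 0.5076 -0.1336  0.0774] [-2.5  5.1 11.3] [ 1.05  0.58 -0.01]
0.0766 [ 0.5076 -0.1336  0.0774] [-3.5  5.6 13.3] [ 1.08  0.63 -0.03]
0.0763 [ 0.5076 -0.1337  0.0774] [-4.3  5.4 14.3] [ 1.11  0.84 -0.02]
0.076 [ 0.5076 -0.1337  0.0773] [-5.3  6.7 17.7] [1.1  0.98 0.02]
0.0757 [ 0.5076 -0.1337  0.0773] [-5.4  5.5 18.8] [1.17 1.17 0.01]
0.0754 [ 0.5076 -0.1337  0.0773] [-6.2  6.7 20.7] [ 1.25  1.33 -0.  ]
0.0751 [ 0.5076 -0.1337  0.0773] [-6.4  6.  22.5] [ 1.22  1.42 -0.  ]
drag 10.031531114402682 [-7.27043489  6.13830339 22.98400627] [ 0.50765218 -0.13368093  0.07728318] 31.9917
```

It bottomed out firmly: z stopped at 0.0773 (0.058 top plus the 19 mm fingertip) with 23 N against a 10 N drag. Backing off and checking.

Run:
```python
from fit import *
movel([.5083,-.1342,.09],speed=.06); movel([.5083,-.1342,.14],speed=.15); movel([.56,-.158,.16],speed=.2);pause(.3)
im,P=snap('wrist');c=proj(P,[.5083,-.1342,.058]);x0,y0=int(c[0])-80,max(0,int(c[1])-80)
print(read_finger_gap(),read_time_s(),bushing(im,P,c,.024))
v=im.copy();a=np.linspace(0,6.28,60)
for rr,z in((.022,.058),(.008,.058)):
    cv2.polylines(v,[np.array([proj(P,[.5083+rr*np.cos(t),-.1342+rr*np.sin(t),z]) for t in a]).round().astype(int)],True,(255,0,0),1)
cv2.imwrite('pics/c7.png',np.hstack([cv2.resize(q[y0:y0+160,x0:x0+160],(400,400)) for q in(im,v)])[...,::-1])
```

```text
0.015933562618474922 33.675 (array([ 0.50795001, -0.13534266]), 3976.0, 4209.201757970732)
```

View pics/c7.png

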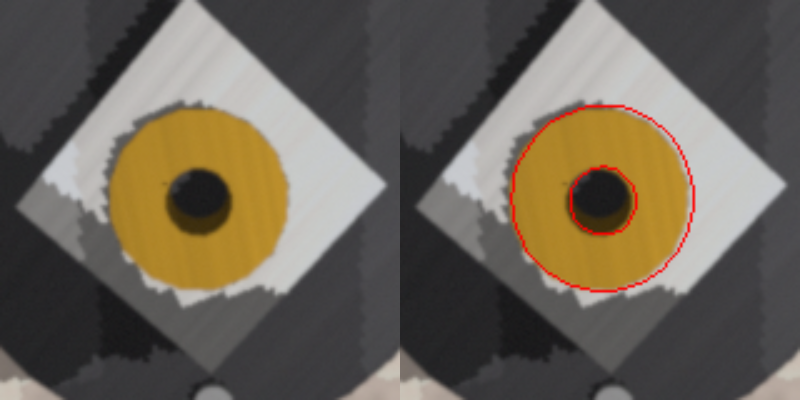

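The bushing ring, centred at (199,200) in the crop, matches the outline predicted for a seated bushing to about 1 mm. It is level and the tool is clear of it. Handing in.

```bash
python3 -c "
from bench import *
print(sign_off())"
```

```text
the job is handed in; nothing more can be done
None
```

The shouldered bushing is pressed home in the bare-metal housing on the dark foot and let go, bearing about 13 N above its 10 N drag (23 N in all, against the 45 N limit), and I handed the job in at about 34 s; no verdict was returned.

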